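Set the lantern ribbing wheel to its long line

TASK

With the fingertips, push the lantern maker's ribbing wheel round, either way (its rim has finger notches for this), until the arrow mark on it lines up with the one long, thick line on the plate around it; then take the hand away. Do not touch or lift the lantern hub standing on the wheel, and leave the jar, spool and wire coil where they are.

Things in the scene. Friction and masses are not known exactly. Their poses are not given: they have to be found in the camera images.
- wheel_center (a point): point on the vertical axis of the ribbing stand, level with the top face of its wheel, 46 mm above the table. The stand is a fixed round plywood plate, 250 mm across, 12 mm thick, on a fixed 360 x 560 x 10 mm work board (plate top 22 mm above the table). The point's x axis points towards the target line, z up; the stand may be turned any way round
- target_line (a point): inner end of the target line, on the plate's top (22 mm above the table), 93 mm from the axis, just outside the wheel's rim; x axis radially outward. Of the 24 black scale lines round the plate, one every 15 degrees from 93 mm radius outward, 23 are short and thin (10 x 2 mm); this one alone is long and thick (28 x 5 mm)
- wheel (a joint): angle of the wheel in rad about its vertical axis, growing counter-clockwise seen from above; 0 (or equally any full turn, 6.283) when the index mark points at the target line. Starts anywhere from 0.7 to 5.6. Turns either way without stops and stays where it is left (dry friction of about 0.15 N m, 2 N at a notch)
- index_tip (a point): outer tip of the wheel's index mark, on the rim at the top face, 90 mm from the axis: a black radial line 5 mm wide with an arrow head pointing outward, carried on down the rim. The wheel is a wooden disc 180 mm across, 22 mm thick, underside 24 mm and top 46 mm above the table; it cannot be lifted
- notch0 (a point): middle of finger notch 0 in the wheel's rim, at the height of the wheel's top, 74 mm from the axis, 60 degrees counter-clockwise (from above) from the index mark. The notch goes through the full 22 mm thickness: 50 mm wide between parallel flanks, open outward, its bottom 56 mm from the axis; the plate lies 24 mm below this point. Its x axis is parallel to the index mark
- notch1 (a point): middle of finger notch 1 in the wheel's rim, at the height of the wheel's top, 74 mm from the axis, 180 degrees counter-clockwise (from above) from the index mark. The notch goes through the full 22 mm thickness: 50 mm wide between parallel flanks, open outward, its bottom 56 mm from the axis; the plate lies 24 mm below this point. Its x axis is parallel to the index mark
- notch2 (a point): middle of finger notch 2 in the wheel's rim, at the height of the wheel's top, 74 mm from the axis, 300 degrees counter-clockwise (from above) from the index mark. The notch goes through the full 22 mm thickness: 50 mm wide between parallel flanks, open outward, its bottom 56 mm from the axis; the plate lies 24 mm below this point. Its x axis is parallel to the index mark
- stand: the fixed ribbing stand, plate and wheel together; origin on the axis at the underside of the plate, 10 mm above the table; x axis towards the target line
- hub: loose turned wooden lantern hub, 60 mm across at its foot and 30 mm high, with small rib slots round the foot, standing on the middle of the wheel and riding round with it; top 76 mm above the table. Origin at the centre of its underside
- paste_jar: bystander on the work board: jar with a white lid, 60 mm across, 75 mm high. Origin at the centre of its underside
- thread_spool: bystander on the work board: wooden spool of thread, 48 mm across, 50 mm high. Origin at the centre of its underside
- wire_coil: bystander on the work board: dark ring of wire lying flat, 84 mm outside, 64 mm inside, 22 mm high. Origin at the centre of its underside
Things that resemble listed ones, but are neither listed nor needed, are in the scene too. Of the things that look like the hub, the middle-sized one is meant.

How it is judged:
By the outcome, as a careful person would: the job done as asked, in the order asked, and still so for the second after the job is handed in, with the robot touching nothing.
It also fails if it takes over 45 s, if anything falls off the work surface, if the arm or the gripper's body presses on something with over 40 N, if the wrist force passes 120 N, or if a joint passes its speed limit or range.

ROBOT

A 7-joint arm with a two-finger parallel gripper is mounted at the origin on the work surface. World frame = base frame: x ahead of the robot, y to its left, z up, the work surface at z = 0. Lengths are in m, angles in rad, forces in N, time in s.
With the tool pointing down it reaches from about 0.425 to 0.925 m from the base axis. Payload 6.8 kg.
Tool frame: the origin (TCP) lies between the finger pads; the fingertips stand r.tcp_to_tips ahead of it and the grasp point (between the pads) lies 3 mm ahead of it (r.tcp_to_tips is the distance from the TCP to the fingertips, in m); z points along the fingers, y is the line along which they close (so a half turn about z gives the same grasp; the last joint's range is limited). The gripper opens to 85 mm and grips with 20 to 120 N. Pads are 22 mm wide; open, the fingers measure 114 mm over their backs; the gripper's body (76 mm by 85 mm) begins 54 mm behind the grasp point. The pads swing forward as they close: fully open they stand 13 mm farther back than shut.
Start: joints at [1.1, 0.477, 0.022, 1.555, -0.011, 1.109, -0.083], TCP at [0.24, -0.631, 0.253] pointing down, gripper open.
Joint ranges: [-2.96, 2.96], [-0.34, 2.1], [-1.41, 1.46], [0.24, 2.44], [-1.37, 4.51], [0.17, 1.92], [-2.96, 2.96]. Speed limits (rad/s): [2.39, 2.39, 3.14, 3.14, 3.14, 3.14, 3.14].

INTERFACE

Orientations are given as a rotation vector (axis times angle).
In Python, from bench import r gives the robot as it stands. The module is installed in compiled form; this text tells all that it offers.
- The arm moves only by the tool step_arm, never from a script. Its argument "moves" is a list of rows, each an object of numbers: "rx", "ry", "rz": the turn, a rotation vector about the tool's x, y, z in degrees; "dx", "dy", "dz": the shift along the tool's x, y, z in mm; "gripper": the opening, from -1 (shut) to 1 (fully open). In form: [{"rx": .., "ry": .., "rz": .., "dx": .., "dy": .., "dz": .., "gripper": ..}, ...]. A call has 1 to 20 rows; each row shifts and turns the commanded pose from where the row before left it, along the tool's axes as they then stand; what a row does not reach is not made up. A row lasts 1/8 s, in which the tool goes at most 62.5 mm and 10.7 degrees, less where a joint would pass 70% of its speed; a pose out of reach is approached as far as the arm can. A call is refused whole if a number of a shift passes 62.5 or a number of a turn 10.7, either way. A call with a gripper value outside its range is refused whole. The fingers move at their own pace and stop on an object; "grip_force" is the grip in N (left out, the last holds). Time passes only in rows, so rows that do not move let the fingers close. It gives the time, the measured TCP pose, the force, the opening and the grip force at its end, in the units of the state.
- r.get_obs(): the state, without advancing time (a new reading comes with each control period).
- r.grab_frame(name): name is "scene" or "top"; returns the picture (480x640x3 uint8, blue, green, red); there is no depth.
- r.camera_info(name): a dict with "mtx" (3x3 intrinsics, pixels), "D" ([k1, k2, p1, p2, k3] as OpenCV has them; the pictures are not rectified), "rvec" (rotation vector, rad) and "tvec" (3), from world to camera coordinates, as OpenCV has them. Camera axes: x right, y down, z forward; pixel columns grow to the right and rows downward; lengths in m; the calibration is good to about 2 mm. A picture is of the moment at which its call begins. camera_info takes no time and is no camera call.
- r.hand_in(): hands the job in; it is judged then, once.
The state is a dict: "clock": time; "joints": joint angles; "qvel": joint speeds; "tau": joint torques, N m; "tcp_pos": TCP position; "orientation": TCP orientation; "contact_force": force on the tool from outside, world axes, zero at the start; "moment": the same for the moment, N m; "grip_width": finger opening in m; "gripper_force": force on a finger pad.
Only numpy, scipy, OpenCV 4.12 (cv2) and the standard library are available. Lean on these libraries where they do the work, as an engineer would, in place of code of your own. Each camera call takes 0.05 s, during which the arm holds its last target. There are 200 camera calls.

## Working session

There is one attempt and no reset: what is moved stays moved. The work goes in short steps, Python scripts to look and compute and a tool call to move; the robot and the scene stay as the last step left them, time stands still between calls to the robot, and variables do not carry over. Pictures are saved under pics/ and viewed, at most 10 in all, crops included, and the job is handed in when it is done.

Besides the shell and the picture viewer there is one more tool, called as name([rows], argument=value, ...), one row to a line, values as JSON. step_arm: Moves the arm, as the interface text tells. Its arguments: {"type":"object","properties":{"moves":{"type":"array","items":{"type":"object","properties":{"rx":{"type":"number"},"ry":{"type":"number"},"rz":{"type":"number"},"dx":{"type":"number"},"dy":{"type":"number"},"dz":{"type":"number"},"gripper":{"type":"number"}}}},"grip_force":{"type":"number"}},"required":["moves"]}

```bash
mkdir -p pics
python3 - <<'E'
from bench import r
import cv2
for n in("top","scene"):
    cv2.imwrite(f"pics/{n}0.png",r.grab_frame(n)); 
    c=r.camera_info(n);print({k:c[k] for k in c})
o=r.get_obs();print(o['clock'],o['tcp_pos'],o['orientation'],o['grip_width'],r.tcp_to_tips)
E
```

```text
{'mtx': array([[447.75917853,   0.        , 321.60829655],
       [  0.        , 447.75917853, 236.86191118],
       [  0.        ,   0.        ,   1.        ]]), 'D': array([0.0236448, 0.       , 0.       , 0.       , 0.       ]), 'rvec': array([ 2.21224094, -1.98889485,  0.21394878]), 'tvec': array([-0.00161289,  0.63245291,  0.92187893])}
{'mtx': array([[504.71615956,   0.        , 320.93804982],
       [  0.        , 504.71615956, 233.79513522],
       [  0.        ,   0.        ,   1.        ]]), 'D': array([0.01670084, 0.        , 0.        , 0.        , 0.        ]), 'rvec': array([ 2.02569681,  1.30074565, -0.55814224]), 'tvec': array([-0.30161261, -0.33440616,  1.34433268])}
0.1 [ 0.23939618 -0.63058052  0.25240983] [-3.08840782e+00 -5.66636635e-01  6.37009366e-04] 0.0856363054813188 0.022
```

View pics/top0.png

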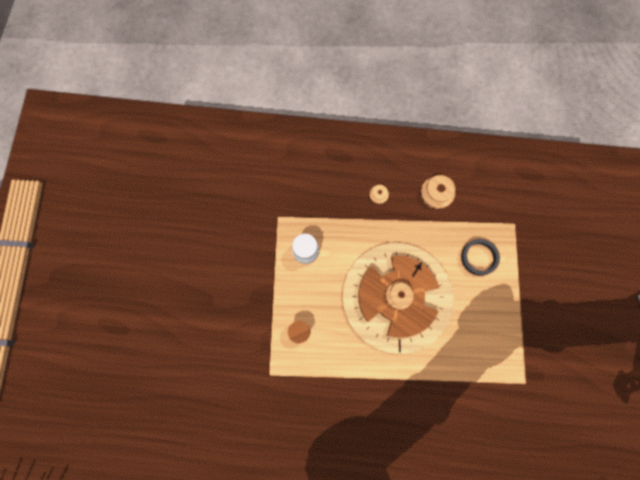

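View pics/scene0.png

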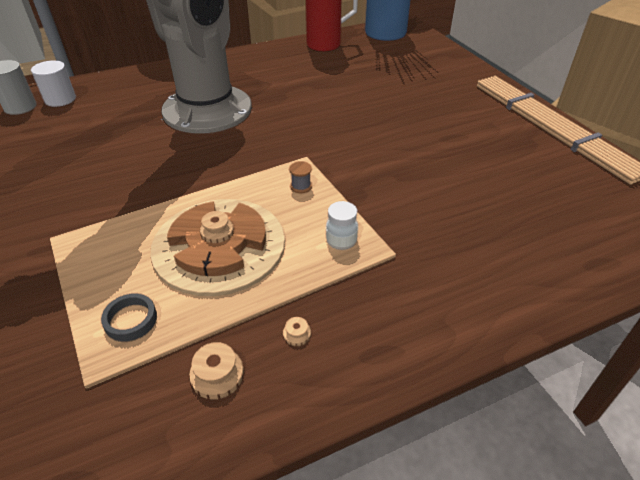

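Top view: the wheel and its hub are at (400,295). The hub look-alikes are a small one at (379,194) and a large one at (439,192), both off the board. The arrow is near (418,268) and the thick line near (400,346). Next, a close crop of the wheel.

```bash
cat > h.py <<'E'
from bench import r
import cv2,numpy as np
def cam(n):
    c=r.camera_info(n);return c['mtx'],c['D'],c['rvec'],c['tvec']
def pix(n,P):
    m,D,rv,t=cam(n);return cv2.projectPoints(np.array(P,float).reshape(-1,3),rv,t,m,D)[0][:,0]
def ray(n,uv,z):
    m,D,rv,t=cam(n);R=cv2.Rodrigues(rv)[0]
    u=cv2.undistortPoints(np.array(uv,float).reshape(-1,1,2),m,D)[:,0]
    d=np.c_[u,np.ones(len(u))]@R;o=-R.T@t
    return o+d*((z-o[2])/d[:,2])[:,None]
E
python3 - <<'E'
from h import *
f=cv2.imread("pics/top0.png");c=f[235:360,335:465]
cv2.imwrite("pics/c1.png",cv2.resize(c,None,fx=4.7,fy=4.7,interpolation=cv2.INTER_CUBIC))
print(pix("top",[[0,0,0],[.24,-.63,0]]))
print(ray("top",[[400,297]],.022),ray("top",[[400,346]],.022),ray("top",[[420,262]],.046))
E
```

```text
[[320.81619311 547.46464217]
 [630.38237048 457.43951201]]
[[ 0.52014118 -0.12335939  0.022     ]] [[ 0.41348952 -0.13056917  0.022     ]] [[ 0.60002048 -0.15841029  0.046     ]]
```

View pics/c1.png

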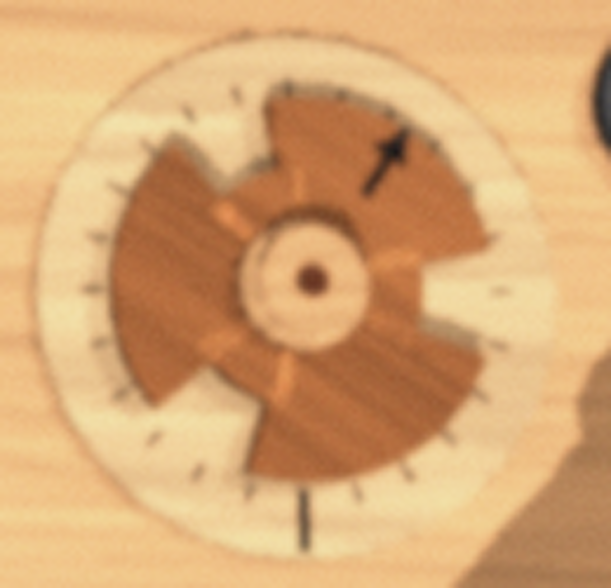

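Run:
```python
from h import *
from scipy.optimize import least_squares
F=lambda p:(np.array(p,float)+.5)/4.7-.5+[335,235]
T=F([(93,289),(98,236),(118,188),(150,143),(189,112),(237,95),(500,291),(498,346),(482,396),(450,438),(407,474),(358,493),(250,492),(197,472),(154,437)])
P=ray("top",T,.022)[:,:2]
L=ray("top",F([(303,490),(303,550)]),.022)[:,:2]
def res(v):
    d=P-v[:2];a=np.arctan2(d[:,1],d[:,0])-v[2];q=np.pi/12
    return np.r_[np.hypot(*d.T)-.098,.098*(a-np.round(a/q)*q)]
d=L.mean(0)-[.515,-.127]
s=least_squares(res,[.515,-.127,np.arctan2(d[1],d[0])]);c=s.x[:2]
print(s.x,np.degrees(s.x[2]),np.abs(s.fun).max(),np.sqrt((s.fun**2).mean()))
print("line",[ (np.hypot(*(l-c)),np.degrees(np.arctan2(*(l-c)[::-1]))) for l in L])
A=ray("top",F([(405,128),(368,192)]),.046)[:,:2]
print("arrow",[ (np.hypot(*(l-c)),np.degrees(np.arctan2(*(l-c)[::-1]))) for l in A])
H=ray("top",F([(303,284)]),.076);print("hub",H)
N=ray("top",F([(488,243),(424,259),(424,325),(482,350),(265,102),(275,160),(178,135),(222,190),(158,405),(250,470)]),.046)[:,:2]
print("corners",[ (round(np.hypot(*(l-c)),4),round(np.degrees(np.arctan2(*(l-c)[::-1])),1)) for l in N])
```

```text
[ 0.5212359  -0.11816935 -3.03980292] -174.16787807589992 0.001195738335054236 0.0005385007136473223
line [(np.float64(0.0932190241857665), np.float64(-174.24148031196162)), (np.float64(0.12040701405958504), np.float64(-174.66840353743828))]
arrow [(np.float64(0.08973231037933399), np.float64(-27.864101486301198)), (np.float64(0.05388709948678902), np.float64(-29.346719278367125))]
hub [[ 0.51874267 -0.11223905  0.076     ]]
corners [(np.float64(0.0886), np.float64(-70.9)), (np.float64(0.0574), np.float64(-71.4)), (np.float64(0.0574), np.float64(-102.4)), (np.float64(0.086), np.float64(-104.1)), (np.float64(0.0884), np.float64(16.4)), (np.float64(0.0603), np.float64(17.6)), (np.float64(0.0915), np.float64(45.1)), (np.float64(0.0584), np.float64(46.0)), (np.float64(0.089), np.float64(134.2)), (np.float64(0.0888), np.float64(167.4))]
```

The crop confirms it. The arrow tip is at crop (405,128), the thick line is at crop (303,490–550), and the middle-sized hub stands on the wheel. The wheel centre is (0.521,-0.118), the line is at -174.2° and the arrow at about -28.6°, so I need about -145.6° (clockwise). I'll use notch 1, at about 151°.

step_arm([
  {"dx": 30.6, "dy": -33.5, "rz": -10, "gripper": -1},
  {"dx": 36, "dy": -27.7, "rz": -10, "gripper": -1},
  {"dx": 40.2, "dy": -21, "rz": -10, "gripper": -1},
  {"dx": 43.3, "dy": -13.7, "rz": -10, "gripper": -1},
  {"dx": 45, "dy": -6, "rz": -10, "gripper": -1},
  {"dx": 45.4, "dy": 1.9, "rz": -10, "gripper": -1},
  {"dx": 44.3, "dy": 9.7, "rz": -10, "gripper": -1},
  {"dx": 42, "dy": 17.3, "rz": -10, "gripper": -1},
  {"dx": 38.3, "dy": 24.3, "rz": -10, "gripper": -1},
  {"dx": 33.5, "dy": 30.6, "rz": -10, "gripper": -1},
  {"dx": 27.7, "dy": 36, "rz": -10, "gripper": -1},
  {"dx": 21, "dy": 40.2, "rz": -10, "gripper": -1},
  {"dx": 13.7, "dy": 43.3, "rz": -10, "gripper": -1},
  {"gripper": -1},
])

```text
invalid input at $.moves[0]: expected keys rx, ry, rz, dx, dy, dz, gripper
```

```bash
cat >> h.py <<'E'
from scipy.spatial.transform import Rotation as Ro
C=np.array([.5212,-.1182])
def st():
    o=r.get_obs();R=Ro.from_rotvec(o['orientation']).as_matrix();p=np.array(o['tcp_pos'])
    d=p[:2]-C
    print("t",o['clock'],"p",p.round(4),"psi",round(np.degrees(np.arctan2(R[1,0],R[0,0])),2),"tilt",(R[:2,2]*57.3).round(2),
     "rad",np.hypot(*d).round(4),"phi",np.degrees(np.arctan2(d[1],d[0])).round(2),"F",np.round(o['contact_force'],1),"j",np.round(o['joints'],2),r.tcp_to_tips,o['grip_width'])
    return p,R
def to(x,y,z):
    p,R=st();print("tool mm",(R.T@(np.array([x,y,z])-p)*1000).round(1))
E
python3 -c "
from h import *
a=np.radians(151.4);to(*(C+.074*np.array([np.cos(a),np.sin(a)])),.056)"
```

```text
t 0.1 p [ 0.2394 -0.6306  0.2524] psi 20.79 tilt [-0.04  0.09] rad 0.5848 phi -118.81 F [-0.9 -0.6  0.4] j [ 1.1   0.48  0.02  1.56 -0.01  1.11 -0.08] 0.022 0.0856363054813188
tool mm [ 397.2 -434.8  197.1]
```

All keys are required in each row.

step_arm([
  {"rx": 0, "ry": 0, "dz": 0, "dx": 30.6, "dy": -33.5, "rz": -10, "gripper": -1},
  {"rx": 0, "ry": 0, "dz": 0, "dx": 36, "dy": -27.7, "rz": -10, "gripper": -1},
  {"rx": 0, "ry": 0, "dz": 0, "dx": 40.2, "dy": -21, "rz": -10, "gripper": -1},
  {"rx": 0, "ry": 0, "dz": 0, "dx": 43.3, "dy": -13.7, "rz": -10, "gripper": -1},
  {"rx": 0, "ry": 0, "dz": 0, "dx": 45, "dy": -6, "rz": -10, "gripper": -1},
  {"rx": 0, "ry": 0, "dz": 0, "dx": 45.4, "dy": 1.9, "rz": -10, "gripper": -1},
  {"rx": 0, "ry": 0, "dz": 0, "dx": 44.3, "dy": 9.7, "rz": -10, "gripper": -1},
  {"rx": 0, "ry": 0, "dz": 0, "dx": 42, "dy": 17.3, "rz": -10, "gripper": -1},
  {"rx": 0, "ry": 0, "dz": 0, "dx": 38.3, "dy": 24.3, "rz": -10, "gripper": -1},
  {"rx": 0, "ry": 0, "dz": 0, "dx": 33.5, "dy": 30.6, "rz": -10, "gripper": -1},
  {"rx": 0, "ry": 0, "dz": 0, "dx": 27.7, "dy": 36, "rz": -10, "gripper": -1},
  {"rx": 0, "ry": 0, "dz": 0, "dx": 21, "dy": 40.2, "rz": -10, "gripper": -1},
  {"rx": 0, "ry": 0, "dz": 0, "dx": 13.7, "dy": 43.3, "rz": -10, "gripper": -1},
  {"rx": 0, "ry": 0, "rz": 0, "dx": 0, "dy": 0, "dz": 0, "gripper": -1},
])

```text
clock: 1.85
tcp_pos: [0.4579, -0.0789, 0.2534]
orientation: [0.781, 3.043, 0.002]
contact_force: [0.6, -0.5, -0.1]
grip_width: -0.0001
gripper_force: 0.0
```

```bash
python3 -c "
from h import *
a=np.radians(151.4);to(*(C+.074*np.array([np.cos(a),np.sin(a)])),.056)"
```

```text
t 1.85 p [ 0.4579 -0.0789  0.2534] psi 151.22 tilt [0.04 0.08] rad 0.0745 phi 148.16 F [ 0.6 -0.5 -0.1] j [ 0.64  0.19 -0.67  2.    0.14  0.99  0.98] 0.022 -9.866302672556852e-05
tool mm [ -0.4  -4.5 197.4]
```

step_arm([
  {"rx": 0, "ry": 0, "rz": 0, "dx": 0, "dy": -4.5, "dz": 50, "gripper": -1},
  {"rx": 0, "ry": 0, "rz": 0, "dx": 0, "dy": 0, "dz": 50, "gripper": -1},
  {"rx": 0, "ry": 0, "rz": 0, "dx": 0, "dy": 0, "dz": 35, "gripper": -1},
  {"rx": 0, "ry": 0, "rz": 0, "dx": 0, "dy": 0, "dz": 15, "gripper": -1},
  {"rx": 0, "ry": 0, "rz": 0, "dx": 0, "dy": 0, "dz": 10, "gripper": -1},
  {"rx": 0, "ry": 0, "rz": 0, "dx": 0, "dy": 0, "dz": 0, "gripper": -1},
])

```text
clock: 2.6
tcp_pos: [0.4551, -0.0867, 0.0936]
orientation: [0.793, 3.039, -0.0]
contact_force: [0.2, -0.1, -0.0]
grip_width: 0.0002
gripper_force: 0.0
```

```bash
python3 -c "
from h import *
st()
f=r.grab_frame('scene')[170:310,130:310];cv2.imwrite('pics/s1.png',cv2.resize(f,None,fx=4,fy=4,interpolation=cv2.INTER_CUBIC))"
```

```text
t 2.6 p [ 0.4551 -0.0867  0.0936] psi 150.76 tilt [ 0.02 -0.02] rad 0.0732 phi 154.49 F [ 0.2 -0.1 -0. ] j [ 0.53  0.43 -0.57  2.15  0.38  0.66  0.76] 0.022 0.00022135002307240357
```

View pics/s1.png

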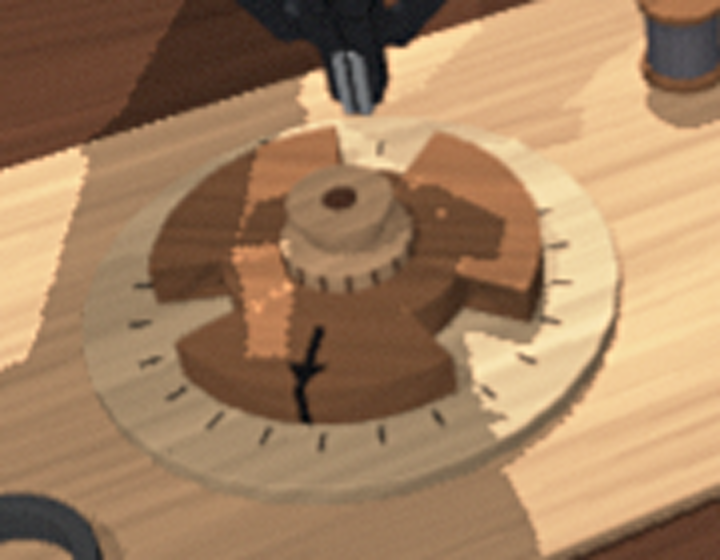

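The closed fingers (crop 355,90) hover above the notch, which is free at crop (380,140). I still have about 37 mm to go down.

step_arm([
  {"rx": 0, "ry": 0, "rz": 0, "dx": 0, "dy": 4, "dz": 10, "gripper": -1},
  {"rx": 0, "ry": 0, "rz": 0, "dx": 0, "dy": 0, "dz": 15, "gripper": -1},
  {"rx": 0, "ry": 0, "rz": 0, "dx": 0, "dy": 0, "dz": 12, "gripper": -1},
  {"rx": 0, "ry": 0, "rz": 0, "dx": 0, "dy": 0, "dz": 0, "gripper": -1},
])

```text
clock: 3.15
tcp_pos: [0.4559, -0.0828, 0.0551]
orientation: [-0.791, -3.038, 0.0]
contact_force: [-0.3, 0.0, 0.3]
grip_width: 0.0004
gripper_force: 0.0
```

```bash
python3 -c "
from h import *
st()
d=5
for s in (8,10.5):
  # tool pos in own frame rel axis: x=74,y=s ; rotate about axis by -5deg (cw = +rz)
  t=np.radians(d);v=np.array([74,s]);R=np.array([[np.cos(t),-np.sin(t)],[np.sin(t),np.cos(t)]]);print(s,R@v-v)
"
```

```text
t 3.15 p [ 0.4559 -0.0828  0.0551] psi 150.8 tilt [-0.14  0.02] rad 0.0743 phi 151.53 F [-0.3  0.   0.3] j [ 0.48  0.5  -0.52  2.17  0.45  0.58  0.69] 0.022 0.00041876324178837123
8 [-0.97883828  6.41908255]
10.5 [-1.19672764  6.40956929]
```

step_arm([
  {"rx": 0, "ry": 0, "rz": 0, "dx": 0, "dy": 4, "dz": 0, "gripper": -1},
  {"rx": 0, "ry": 0, "rz": 0, "dx": 0, "dy": 4, "dz": 0, "gripper": -1},
  {"rx": 0, "ry": 0, "rz": 0, "dx": 0, "dy": 2, "dz": 0, "gripper": -1},
  {"rx": 0, "ry": 0, "rz": 3, "dx": -0.7, "dy": 3.8, "dz": 0, "gripper": -1},
  {"rx": 0, "ry": 0, "rz": 5, "dx": -1.2, "dy": 6.4, "dz": 0, "gripper": -1},
  {"rx": 0, "ry": 0, "rz": 5, "dx": -1.2, "dy": 6.4, "dz": 0, "gripper": -1},
  {"rx": 0, "ry": 0, "rz": 5, "dx": -1.2, "dy": 6.4, "dz": 0, "gripper": -1},
  {"rx": 0, "ry": 0, "rz": 5, "dx": -1.2, "dy": 6.4, "dz": 0, "gripper": -1},
  {"rx": 0, "ry": 0, "rz": 5, "dx": -1.2, "dy": 6.4, "dz": 0, "gripper": -1},
  {"rx": 0, "ry": 0, "rz": 5, "dx": -1.2, "dy": 6.4, "dz": 0, "gripper": -1},
])

```text
clock: 4.4
tcp_pos: [0.4951, -0.0492, 0.0562]
orientation: [-1.626, -2.686, 0.002]
contact_force: [-1.9, -0.0, 0.7]
grip_width: 0.0001
gripper_force: 1.0
```

```bash
python3 -c "
from h import *
st()
f=r.grab_frame('scene')[170:310,130:310];cv2.imwrite('pics/s2.png',cv2.resize(f,None,fx=4,fy=4,interpolation=cv2.INTER_CUBIC))"
```

```text
t 4.4 p [ 0.4951 -0.0492  0.0562] psi 117.63 tilt [-0.1  -0.02] rad 0.0738 phi 110.69 F [-1.9 -0.   0.7] j [ 0.28  0.51 -0.37  2.1   0.33  0.59  0.16] 0.022 7.412470761453387e-05
```

View pics/s2.png

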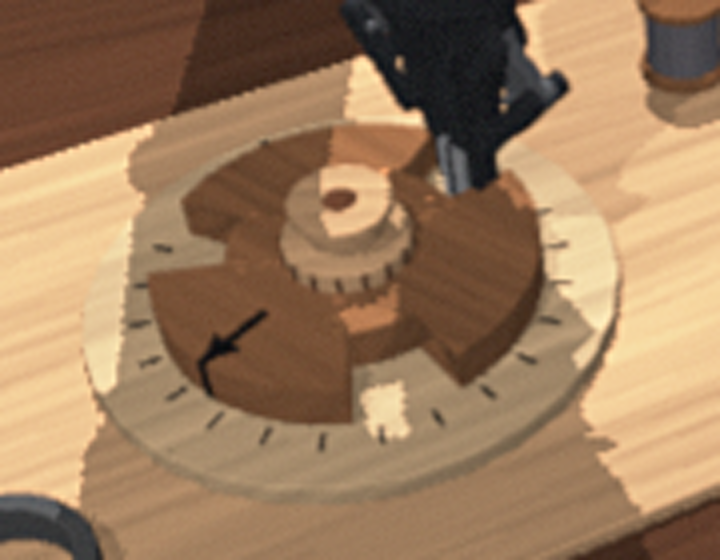

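The finger sits in the notch at the flank and the wheel turns with it: the arrow is now at crop (205,365). Continuing, about 100° more.

step_arm([
  {"rx": 0, "ry": 0, "rz": 5, "dx": -1.1, "dy": 6.4, "dz": 0, "gripper": -1},
  {"rx": 0, "ry": 0, "rz": 5, "dx": -1.1, "dy": 6.4, "dz": 0, "gripper": -1},
  {"rx": 0, "ry": 0, "rz": 5, "dx": -1.1, "dy": 6.4, "dz": 0, "gripper": -1},
  {"rx": 0, "ry": 0, "rz": 5, "dx": -1.1, "dy": 6.4, "dz": 0, "gripper": -1},
  {"rx": 0, "ry": 0, "rz": 5, "dx": -1.1, "dy": 6.4, "dz": 0, "gripper": -1},
  {"rx": 0, "ry": 0, "rz": 5, "dx": -1.1, "dy": 6.4, "dz": 0, "gripper": -1},
  {"rx": 0, "ry": 0, "rz": 5, "dx": -1.1, "dy": 6.4, "dz": 0, "gripper": -1},
  {"rx": 0, "ry": 0, "rz": 5, "dx": -1.1, "dy": 6.4, "dz": 0, "gripper": -1},
  {"rx": 0, "ry": 0, "rz": 5, "dx": -1.1, "dy": 6.4, "dz": 0, "gripper": -1},
  {"rx": 0, "ry": 0, "rz": 5, "dx": -1.1, "dy": 6.4, "dz": 0, "gripper": -1},
])

```text
clock: 5.7
tcp_pos: [0.5576, -0.0543, 0.0561]
orientation: [-2.608, -1.749, 0.003]
contact_force: [-3.4, -1.3, 1.5]
grip_width: 0.0004
gripper_force: 1.4
```

```bash
python3 -c "
from h import *
st()"
```

```text
t 5.7 p [ 0.5576 -0.0543  0.0561] psi 67.7 tilt [-0.13 -0.01] rad 0.0735 phi 60.34 F [-3.4 -1.3  1.5] j [ 0.1   0.56 -0.15  1.97  0.13  0.63 -0.52] 0.022 0.00042564533703925907
```

step_arm([
  {"rx": 0, "ry": 0, "rz": 5, "dx": -1.1, "dy": 6.4, "dz": 0, "gripper": -1},
  {"rx": 0, "ry": 0, "rz": 5, "dx": -1.1, "dy": 6.4, "dz": 0, "gripper": -1},
  {"rx": 0, "ry": 0, "rz": 5, "dx": -1.1, "dy": 6.4, "dz": 0, "gripper": -1},
  {"rx": 0, "ry": 0, "rz": 5, "dx": -1.1, "dy": 6.4, "dz": 0, "gripper": -1},
  {"rx": 0, "ry": 0, "rz": 5, "dx": -1.1, "dy": 6.4, "dz": 0, "gripper": -1},
  {"rx": 0, "ry": 0, "rz": 5, "dx": -1.1, "dy": 6.4, "dz": 0, "gripper": -1},
  {"rx": 0, "ry": 0, "rz": 5, "dx": -1.1, "dy": 6.4, "dz": 0, "gripper": -1},
  {"rx": 0, "ry": 0, "rz": 5, "dx": -1.1, "dy": 6.4, "dz": 0, "gripper": -1},
  {"rx": 0, "ry": 0, "rz": 5, "dx": -1.1, "dy": 6.4, "dz": 0, "gripper": -1},
  {"rx": 0, "ry": 0, "rz": 5, "dx": -1.1, "dy": 6.4, "dz": 0, "gripper": -1},
  {"rx": 0, "ry": 0, "rz": 0, "dx": 0, "dy": 0, "dz": 0, "gripper": -1},
])

```text
clock: 7.08
tcp_pos: [0.5947, -0.1053, 0.056]
orientation: [-3.103, -0.488, 0.001]
contact_force: [0.4, 0.8, -0.7]
grip_width: 0.0003
gripper_force: 0.2
```

```bash
python3 -c "
from h import *
st()
f=r.grab_frame('top');cv2.imwrite('pics/t2.png',cv2.resize(f[235:360,335:465],None,fx=4.7,fy=4.7,interpolation=cv2.INTER_CUBIC))"
```

```text
t 7.075 p [ 0.5947 -0.1053  0.056 ] psi 17.87 tilt [-0.06  0.  ] rad 0.0746 phi 9.95 F [ 0.4  0.8 -0.7] j [ 0.01  0.61  0.08  1.87 -0.08  0.66 -1.12] 0.022 0.0003020998154480309
```

View pics/t2.png

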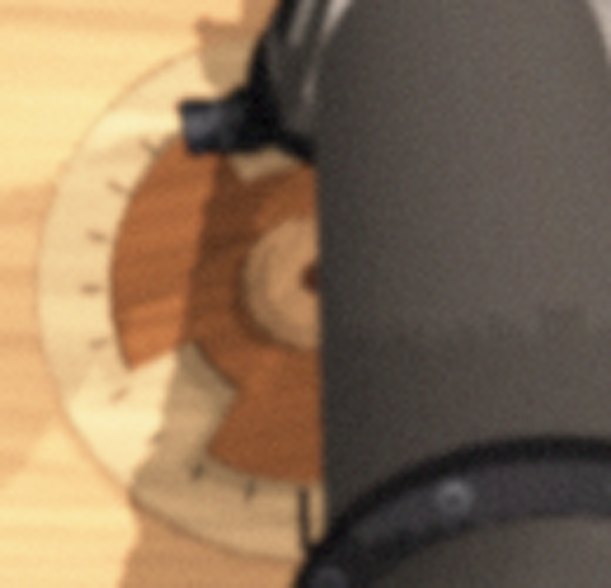

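The arm hides the arrow, but the notch at lower left is visible, with corners at (130,370), (193,343), (237,390) and (208,448). I'll compute the angle from those.

```bash
python3 -c "
from h import *
F=lambda p:(np.array(p,float)+.5)/4.7-.5+[335,235]
N=ray('top',F([(130,370),(193,343),(237,390),(208,448)]),.046)[:,:2]-C
print(np.hypot(*N.T),np.degrees(np.arctan2(N[:,1],N[:,0])))"
```

```text
[0.09134169 0.05938343 0.05846275 0.08813322] [121.32485708 122.65348003 151.29848164 153.47631984]
```

11.4° to go.

step_arm([
  {"rx": 0, "ry": 0, "rz": 4, "dx": -0.8, "dy": 5.1, "dz": 0, "gripper": -1},
  {"rx": 0, "ry": 0, "rz": 4, "dx": -0.8, "dy": 5.1, "dz": 0, "gripper": -1},
  {"rx": 0, "ry": 0, "rz": 2.4, "dx": -0.5, "dy": 3.1, "dz": 0, "gripper": -1},
  {"rx": 0, "ry": 0, "rz": 1, "dx": -0.2, "dy": 1.3, "dz": 0, "gripper": -1},
  {"rx": 0, "ry": 0, "rz": 0, "dx": 0, "dy": 0, "dz": 0, "gripper": -1},
  {"rx": 0, "ry": 0, "rz": 0, "dx": 0, "dy": 0, "dz": 0, "gripper": -1},
])

```text
clock: 7.88
tcp_pos: [0.5963, -0.1199, 0.0563]
orientation: [-3.136, -0.176, 0.0]
contact_force: [-0.8, 2.2, -0.5]
grip_width: 0.0003
gripper_force: 1.1
```

```bash
python3 -c "
from h import *
st()"
```

```text
t 7.875 p [ 0.5963 -0.1199  0.0563] psi 6.44 tilt [-0.01  0.01] rad 0.0751 phi -1.27 F [-0.8  2.2 -0.5] j [-0.    0.62  0.13  1.87 -0.12  0.67 -1.25] 0.022 0.0002625871845091595
```

step_arm([
  {"rx": 0, "ry": 0, "rz": 0, "dx": 0, "dy": -4, "dz": 0, "gripper": -1},
  {"rx": 0, "ry": 0, "rz": 0, "dx": 0, "dy": -4, "dz": 0, "gripper": -1},
  {"rx": 0, "ry": 0, "rz": 0, "dx": 0, "dy": 0, "dz": -10, "gripper": -1},
  {"rx": 0, "ry": 0, "rz": 0, "dx": 0, "dy": 0, "dz": -30, "gripper": -1},
  {"rx": 0, "ry": 0, "rz": 0, "dx": 0, "dy": 0, "dz": -50, "gripper": -1},
  {"rx": 0, "ry": 0, "rz": 0, "dx": 0, "dy": 0, "dz": -50, "gripper": -1},
  {"rx": 0, "ry": 0, "rz": 0, "dx": 0, "dy": 30, "dz": -20, "gripper": -1},
  {"rx": 0, "ry": 0, "rz": 0, "dx": 0, "dy": 50, "dz": 0, "gripper": -1},
  {"rx": 0, "ry": 0, "rz": 0, "dx": 0, "dy": 50, "dz": 0, "gripper": -1},
  {"rx": 0, "ry": 0, "rz": 0, "dx": 0, "dy": 50, "dz": 0, "gripper": -1},
  {"rx": 0, "ry": 0, "rz": 0, "dx": 0, "dy": 50, "dz": 0, "gripper": -1},
  {"rx": 0, "ry": 0, "rz": 0, "dx": 0, "dy": 50, "dz": 0, "gripper": -1},
  {"rx": 0, "ry": 0, "rz": 0, "dx": 0, "dy": 40, "dz": 0, "gripper": -1},
  {"rx": 0, "ry": 0, "rz": 0, "dx": 0, "dy": 0, "dz": 0, "gripper": -1},
])

```text
clock: 9.62
tcp_pos: [0.6291, -0.4352, 0.2167]
orientation: [3.134, 0.166, -0.001]
contact_force: [-0.9, 0.2, 0.1]
grip_width: -0.0001
gripper_force: 0.0
```

```bash
python3 -c "
from h import *
st()
f=r.grab_frame('top');cv2.imwrite('pics/t3.png',cv2.resize(f[235:360,335:465],None,fx=4.7,fy=4.7,interpolation=cv2.INTER_CUBIC))"
```

```text
t 9.625 p [ 0.6291 -0.4352  0.2167] psi 6.06 tilt [-0.04 -0.19] rad 0.3348 phi -71.19 F [-0.9  0.2  0.1] j [ 0.38  0.67  0.23  1.35 -0.15  1.14 -0.83] 0.022 -0.0001464266048084853
```

View pics/t3.png

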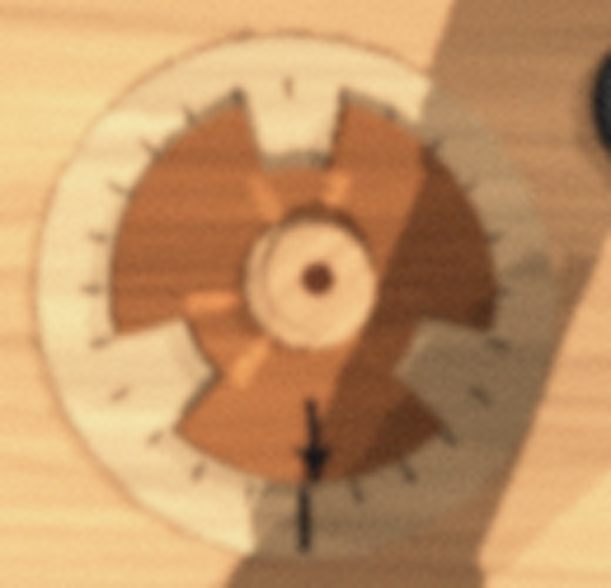

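The arrow (tail (310,402), tip about (315,480)) sits almost on the thick line (304,490–550). Allowing for parallax, I'll measure the remaining error.

```bash
python3 -c "
from h import *
F=lambda p:(np.array(p,float)+.5)/4.7-.5+[335,235]
N=ray('top',F([(310,402),(315,478),(242,94),(343,92),(262,160),(331,162),(115,333),(185,319),(217,375),(178,432),(494,328),(424,318),(395,370),(443,432)]),.046)[:,:2]-C
a=np.degrees(np.arctan2(N[:,1],N[:,0]));print(np.hypot(*N.T).round(4),a.round(1))
print('arrow',a[:2],'notch1',a[2:6].mean()-180,'n2',(a[6:10]).mean()-300,'n0',a[10:].mean()-60)
for ang in(-174.2,-172.2,-176.2):
  t=np.radians(ang);P=[[*(C+q*np.array([np.cos(t),np.sin(t)])),z] for q,z in((.045,.046),(.09,.046),(.093,.022),(.121,.022))]
  print(ang,((pix('top',P)-[335,235]+.5)*4.7-.5).round(1).tolist())
f=r.grab_frame('top');cv2.imwrite('pics/t4.png',cv2.resize(f[310:360,370:430],None,fx=12,fy=12,interpolation=cv2.INTER_CUBIC))
"
```

```text
[0.0534 0.0876 0.0947 0.0943 0.0619 0.0599 0.0919 0.0586 0.0591 0.0907
 0.089  0.0566 0.0557 0.0903] [-173.8 -173.2   22.5   -7.    23.2   -7.8  109.9  111.4  140.3  143.7
  -96.6  -99.2 -128.  -131.7]
arrow [-173.7604811 -173.1997347] notch1 -172.28830236242874 n2 -173.6587913948799 n0 -173.86598062419785
-174.2 [[308.5, 383.5], [311.8, 483.4], [303.2, 489.6], [305.2, 551.4]]
-172.2 [[311.9, 383.4], [318.7, 483.3], [310.1, 489.5], [314.3, 551.3]]
-176.2 [[305.1, 383.4], [305.0, 483.2], [296.2, 489.4], [296.1, 551.2]]
```

View pics/t4.png

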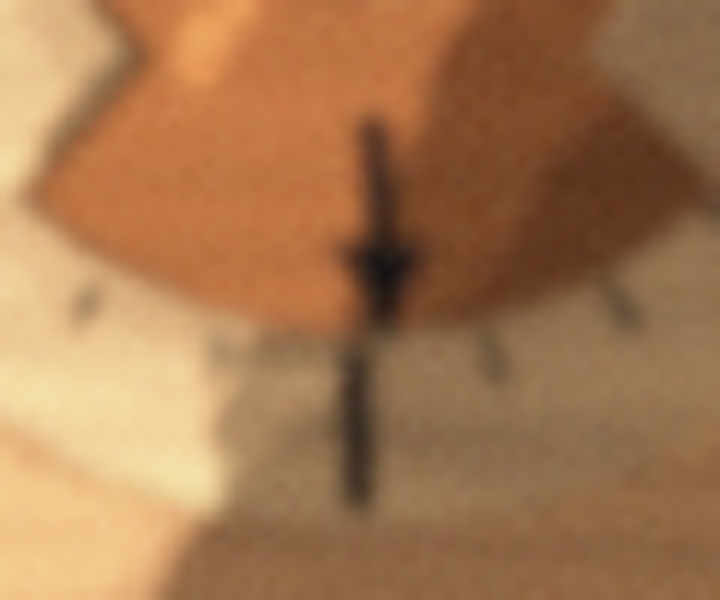

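The arrow tip (384,320) and line (355,350–500) show it about 0.8° short, counter-clockwise of the line, and the notch corners agree. I'll go back for a small nudge.

step_arm([
  {"rx": 0, "ry": 0, "rz": 0, "dx": 0, "dy": -40, "dz": 0, "gripper": -1},
  {"rx": 0, "ry": 0, "rz": 0, "dx": 0, "dy": -50, "dz": 0, "gripper": -1},
  {"rx": 0, "ry": 0, "rz": 0, "dx": 0, "dy": -50, "dz": 0, "gripper": -1},
  {"rx": 0, "ry": 0, "rz": 0, "dx": 0, "dy": -50, "dz": 0, "gripper": -1},
  {"rx": 0, "ry": 0, "rz": 0, "dx": 0, "dy": -50, "dz": 0, "gripper": -1},
  {"rx": 0, "ry": 0, "rz": 0, "dx": 0, "dy": -50, "dz": 0, "gripper": -1},
  {"rx": 0, "ry": 0, "rz": 0, "dx": 0, "dy": -30, "dz": 20, "gripper": -1},
  {"rx": 0, "ry": 0, "rz": 0, "dx": 0, "dy": 0, "dz": 50, "gripper": -1},
  {"rx": 0, "ry": 0, "rz": 0, "dx": 0, "dy": 0, "dz": 30, "gripper": -1},
  {"rx": 0, "ry": 0, "rz": 0, "dx": 0, "dy": 0, "dz": 0, "gripper": -1},
])

```text
clock: 10.98
tcp_pos: [0.5937, -0.11, 0.1147]
orientation: [-3.135, -0.179, 0.007]
contact_force: [0.3, 0.6, -0.5]
grip_width: -0.0001
gripper_force: 0.0
```

```bash
python3 -c "
from h import *
to(.5955,-.1129,.056)"
```

```text
t 10.975 p [ 0.5937 -0.11    0.1147] psi 6.53 tilt [-0.25  0.06] rad 0.0729 phi 6.45 F [ 0.3  0.6 -0.5] j [-0.04  0.53  0.16  1.85 -0.12  0.78 -1.27] 0.022 -8.910440749344134e-05
tool mm [ 1.7  3.2 58.7]
```

step_arm([
  {"rx": 0, "ry": 0, "rz": 0, "dx": 1.5, "dy": 0, "dz": 30, "gripper": -1},
  {"rx": 0, "ry": 0, "rz": 0.8, "dx": 0, "dy": 0, "dz": 20, "gripper": -1},
  {"rx": 0, "ry": 0, "rz": 0, "dx": 0, "dy": 0, "dz": 10, "gripper": -1},
  {"rx": 0, "ry": 0, "rz": 0, "dx": 0, "dy": 0, "dz": 0, "gripper": -1},
  {"rx": 0, "ry": 0, "rz": 0, "dx": 0, "dy": 0, "dz": 0, "gripper": -1},
])

```text
clock: 11.6
tcp_pos: [0.5976, -0.1121, 0.0572]
orientation: [3.138, 0.153, 0.002]
contact_force: [-0.6, 0.3, 0.5]
grip_width: -0.0001
gripper_force: 0.0
```

```bash
python3 -c "
from h import *
to(.5963,-.1209,.056)"
```

```text
t 11.6 p [ 0.5976 -0.1121  0.0572] psi 5.58 tilt [ 0.08 -0.01] rad 0.0767 phi 4.57 F [-0.6  0.3  0.5] j [-0.03  0.61  0.15  1.87 -0.14  0.67 -1.27] 0.022 -0.0001080566039558808
tool mm [-2.2  8.6  1.2]
```

step_arm([
  {"rx": 0, "ry": 0, "rz": 0, "dx": -2, "dy": 4, "dz": 0, "gripper": -1},
  {"rx": 0, "ry": 0, "rz": 0, "dx": 0, "dy": 3, "dz": 0, "gripper": -1},
  {"rx": 0, "ry": 0, "rz": 0, "dx": 0, "dy": 1.6, "dz": 0, "gripper": -1},
  {"rx": 0, "ry": 0, "rz": 0, "dx": 0, "dy": 0, "dz": 0, "gripper": -1},
  {"rx": 0, "ry": 0, "rz": 0, "dx": 0, "dy": 0, "dz": 0, "gripper": -1},
])

```text
clock: 12.22
tcp_pos: [0.5959, -0.1205, 0.0563]
orientation: [-3.138, -0.153, 0.0]
contact_force: [0.7, 1.3, 1.5]
grip_width: -0.0002
gripper_force: 0.6
```

```bash
python3 -c "
from h import *
to(.5963,-.1209,.056)"
```

```text
t 12.225 p [ 0.5959 -0.1205  0.0563] psi 5.6 tilt [-0.    0.01] rad 0.0747 phi -1.8 F [0.7 1.3 1.5] j [-0.01  0.62  0.15  1.87 -0.14  0.67 -1.26] 0.022 -0.00023119509534561434
tool mm [0.4 0.4 0.3]
```

Add 0.5 mm, then back off, lift and clear.

step_arm([
  {"rx": 0, "ry": 0, "rz": 0, "dx": 0, "dy": 0.5, "dz": 0, "gripper": -1},
  {"rx": 0, "ry": 0, "rz": 0, "dx": 0, "dy": 0, "dz": 0, "gripper": -1},
  {"rx": 0, "ry": 0, "rz": 0, "dx": 0, "dy": -4, "dz": 0, "gripper": -1},
  {"rx": 0, "ry": 0, "rz": 0, "dx": 0, "dy": -4, "dz": 0, "gripper": -1},
  {"rx": 0, "ry": 0, "rz": 0, "dx": 0, "dy": 0, "dz": -10, "gripper": -1},
  {"rx": 0, "ry": 0, "rz": 0, "dx": 0, "dy": 0, "dz": -30, "gripper": -1},
  {"rx": 0, "ry": 0, "rz": 0, "dx": 0, "dy": 0, "dz": -50, "gripper": -1},
  {"rx": 0, "ry": 0, "rz": 0, "dx": 0, "dy": 0, "dz": -50, "gripper": -1},
  {"rx": 0, "ry": 0, "rz": 0, "dx": 0, "dy": 30, "dz": -20, "gripper": -1},
  {"rx": 0, "ry": 0, "rz": 0, "dx": 0, "dy": 50, "dz": 0, "gripper": -1},
  {"rx": 0, "ry": 0, "rz": 0, "dx": 0, "dy": 50, "dz": 0, "gripper": -1},
  {"rx": 0, "ry": 0, "rz": 0, "dx": 0, "dy": 50, "dz": 0, "gripper": -1},
  {"rx": 0, "ry": 0, "rz": 0, "dx": 0, "dy": 50, "dz": 0, "gripper": -1},
  {"rx": 0, "ry": 0, "rz": 0, "dx": 0, "dy": 50, "dz": 0, "gripper": -1},
  {"rx": 0, "ry": 0, "rz": 0, "dx": 0, "dy": 40, "dz": 0, "gripper": -1},
  {"rx": 0, "ry": 0, "rz": 0, "dx": 0, "dy": 0, "dz": 0, "gripper": -1},
  {"rx": 0, "ry": 0, "rz": 0, "dx": 0, "dy": 0, "dz": 0, "gripper": -1},
])

```text
clock: 14.35
tcp_pos: [0.6264, -0.431, 0.2165]
orientation: [-3.137, -0.153, -0.0]
contact_force: [-0.3, 0.2, -0.0]
grip_width: -0.0
gripper_force: 0.0
```

```bash
python3 -c "
from h import *
f=r.grab_frame('top');cv2.imwrite('pics/t5.png',cv2.resize(f[310:360,370:430],None,fx=12,fy=12,interpolation=cv2.INTER_CUBIC))
"
```

```text
(no output)
```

View pics/t5.png

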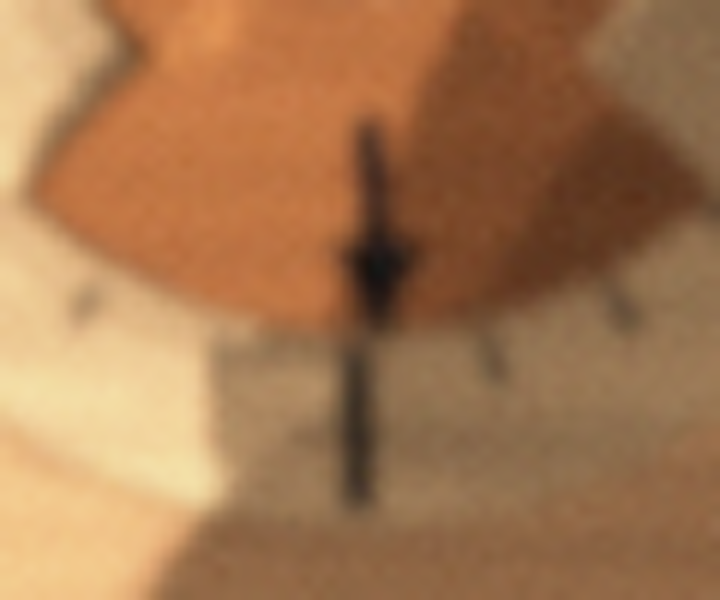

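The tip is now at (379,320), within about 0.2° of the aligned position allowing for parallax.

```bash
python3 -c "
from bench import r
print(r.hand_in())"
```

```text
the job is handed in; nothing more can be done
None
```

I turned the wheel about 145° clockwise until its arrow lined up with the thick line (within about 0.2° by the last top-camera picture), took the hand away without going near the hub, jar, spool or coil, and handed the job in at about 14.4 s; no verdict was returned.

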